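Clamp the coffee canister's lid with its wire bail clasp

TASK

The coffee canister has been filled and its lid laid down, but the clasp is still hanging open. Swing the wire loop over the lid so that its bar lies behind the upturned lip, then swing the clasp lever down against the canister until it snaps over centre and stays fully home, so that the lid is clamped on its seal. Leave the canister standing about where it is, and do not disturb the mug, the tea tin or the teaspoon beside it.

Things in the scene. Friction and masses are not known exactly. Their poses are not given: they have to be found in the camera images.
- canister: Round stainless steel coffee canister, 100 mm diameter, lid top 120 mm above the worktop, about 1.2 kg, standing loose (it slides if pushed sideways with more than about 5 N). Origin: centre of its underside; z up; its -x axis points to its front, where the clasp is (the lid hinge is at the back, +x). The clasp is symmetric about the canister's xz plane.
- canister_lid (a joint): Hinge of the lid at the back (rad): 0 = lid lies on the uncompressed seal, positive = open, negative = pressed down into the springy seal. It starts at about -0.002 (its own weight), comes to about -0.016 (lip pulled down by nearly 2 mm) when clamped, and need not be opened.
- lid_seat (a point): Place on the lid's front tongue, just behind the upturned lip, where the loop's bar must lie: 57 mm in front of the canister's axis, 122 mm above its underside. The tongue is flat, 26 mm wide, level with the lid top (120 mm); behind this place it stays flat for 27 mm. The lip stands at the tongue's front end, its top 125.5 mm high, its front face 63.5 mm from the axis.
- clasp_lever (a joint): Angle of the steel lever (rad): 0 = home, hanging down along the canister's front; pi/2 = level, pointing to the front; stop at 2.2. Starts at 1.75 to 2.0 and stays where it is left. The loop clears the lip only above about 1.65. With the loop hooked it pulls from 1.3, needs at most 4 N at the tip (near 1.0), passes dead centre at about 0.5, then the seal snaps it to 0 and holds it.
- lever_pivot (a point): Axis of the lever's hinge, on lugs at the canister's front: 62 mm in front of the axis, 94 mm above the underside; the hinge axis is the canister's y axis. Fixed to the canister.
- lever_tip (a point): Middle of the outward-curled thumb end of the lever plate, 48 mm from the pivot. The plate is 28 mm wide (along the hinge axis), 4 mm thick, reaches from the pivot to 53 mm from it (the last 10 mm curl outward by 4 mm); its outer face lies 6.5 mm outside the pivot line (outward when closed, upward when level) and is the face to push.
- wire_loop (a joint): Angle of the wire loop relative to the lever (rad): about 0 when clamped, -2.3 = flopped fully back toward the lever plate (stop; the loop then stands 48 degrees off the plate). The loop's lean from upright, positive toward the canister, is clasp_lever + wire_loop; it starts leaning 0.2 to 0.6 outward, pivots freely and falls whichever way it leans: pushed past upright it falls on the lid.
- loop_bar (a point): Middle of the loop's cross bar. The loop is a U of 4 mm steel wire, 33 mm wide between wire centres; the bar is parallel to the hinge axis, 39 mm from the loop's own pins. The pins are carried by the lever 14 mm from lever_pivot, turned 0.30 rad from the plate's direction (lever closed: 13 mm below and 4 mm behind the pivot; lever at 1.87: level with it, 14 mm in front).
- mug: White mug with a handle, 86 mm diameter, 101 mm high, standing to one side of the canister. Origin: centre of its underside.
- tea_tin: Round printed tea tin with a red lid, 110 mm diameter, 150 mm high, standing to the other side of the canister. Origin: centre of its underside.
- teaspoon: Steel teaspoon 130 mm long, lying on the worktop at the right front of the canister. Origin: its middle, on the underside.
Not all that is in view belongs to the job. Leave any blue or green look-alike of the canister alone.

How it is judged:
On the way:
1. the loop's bar has come over the lip and lies on the lid's tongue behind it (x of loop_bar in the frame of lid_seat above -0.002 m and z of loop_bar in the frame of lid_seat below 0.006 m), for 0.2 s.
At the end, for the whole second after the job is handed in: The clasp lever is home (within 0.08 rad of closed) and stays there, the loop's bar lies within 4 mm of its seat behind the lid's lip, the lid is pressed at least 0.010 rad into its seal, and the canister stands upright (within 0.05 rad), at rest, within 60 mm of where it stood (value of joint clasp_lever below 0.08 rad and value of joint canister_lid below -0.01 rad and distance between loop_bar and lid_seat below 0.004 m and angle between canister's own z axis and vertical below 0.05 rad and linear speed of canister below 0.02 m/s and distance of canister from where it was at the start of the episode below 0.06 m); the robot touches nothing.
It fails at once if the canister is pushed 60 mm or more from its place (distance of canister from where it was at the start of the episode above 0.06 m).
It fails at once if the canister is tipped by more than 0.3 rad (angle between canister's own z axis and vertical above 0.3 rad).
It fails at once if the mug, the tea tin or the teaspoon is shifted by more than 20 mm (distance of any of mug, tea_tin, teaspoon from where it was at the start of the episode above 0.02 m).
It also fails if it takes over 42 s, if anything falls off the work surface, if the arm or the gripper's body presses on something with over 40 N, if the wrist force passes 120 N, or if a joint passes its speed limit or range.

ROBOT

A 6-joint arm with a two-finger parallel gripper is mounted at the origin on a cart in front of the work surface, level with it; the furniture and walls round the work are solid. World frame = base frame: x ahead of the robot, y to its left, z up, the work surface at z = 0. Lengths are in m, angles in rad, forces in N, time in s.
With the tool pointing down it reaches from about 0.15 to 0.775 m from the base axis. Payload 6.1 kg.
Tool frame: the origin (TCP) lies midway between the tips of the shut fingers; the grasp point (between the pads) lies 19 mm behind it (manip.grip_point_offset is the distance from the TCP to the grasp point, in m); z points along the fingers, y is the line along which they close (so a half turn about z gives the same grasp; the last joint's range is limited). The gripper opens to 85 mm and grips with 20 to 120 N. Pads are 22 mm wide; open, the fingers measure 114 mm over their backs; the gripper's body (76 mm by 85 mm) begins 54 mm behind the grasp point. The pads swing forward as they close: fully open they stand 13 mm farther back than shut.
Start: joints at [1.335, 0.126, -0.04, 1.405, 0, 1.571], TCP at [0.123, 0.51, 0.231] pointing down, gripper open.
Joint ranges: [-2.72, 2.72], [-0.95, 1.95], [-1.27, 1.35], [-1.78, 2.02], [-1.46, 1.47], [-3.14, 3.14]. Speed limits (rad/s): [2.39, 2.39, 3.01, 3.14, 3.14, 3.14].

INTERFACE

Orientations are given as a rotation vector (axis times angle).
In Python, from rig import manip gives the robot as it stands.
- The arm moves only by the tool jog_arm, never from a script. Its argument "commands" is a list of rows, each an object of numbers: "hand": the finger opening in cm, from 0 to 8.54; "dx", "dy", "dz": the shift along the tool's x, y, z in cm; "wx", "wy", "wz": the turn, a rotation vector about the tool's x, y, z in degrees. A call has 1 to 20 rows; each row is the pose to reach, as a shift and turn from the pose commanded when the call began, along the tool's axes at that moment; what a row does not reach only later rows make up. A row lasts 1/10 s, in which the tool goes at most 50 mm and 8.59 degrees, less where a joint would pass 70% of its speed; a pose out of reach is approached as far as the arm can. A call with a gripper value outside its range is refused whole. The fingers move at their own pace and stop on an object; "grip_force" is the grip in N (left out, the last holds). Time passes only in rows, so rows that repeat a pose let the fingers close. It gives the time, the measured TCP pose, the force, the opening and the grip force at its end, in the units of the state.
- manip.sense(): the state, without advancing time (a new reading comes with each control period).
- manip.grab_frame(name): name is "scene" or "top"; returns the picture (384x512x3 uint8, red, green, blue); there is no depth.
- manip.camera_info(name): a dict with "fx", "fy", "cx", "cy" (pixels), "T" (4x4, takes a point from camera to world coordinates). Camera axes: x right, y down, z forward; pixel columns grow to the right and rows downward; lengths in m; the calibration is good to about 2 mm. A picture is of the moment at which its call begins. camera_info takes no time and is no camera call.
- manip.job_done(): hands the job in; it is judged then, once.
The state is a dict: "time": time; "joints": joint angles; "dq": joint speeds; "joint_efforts": joint torques, N m; "eef_pos": TCP position; "tcp_rot": TCP orientation; "contact_force": force on the tool from outside, world axes, zero at the start; "ft_torque": the same for the moment, N m; "opening": finger opening in m; "gripper_force": force on a finger pad.
Only numpy, scipy, OpenCV 4.12 (cv2) and the standard library are available. Lean on these libraries where they do the work, as an engineer would, in place of code of your own. Each camera call takes 0.05 s, during which the arm holds its last target. There are 200 camera calls.

## Working session

There is one attempt and no reset: what is moved stays moved. The work goes in short steps, Python scripts to look and compute and a tool call to move; the robot and the scene stay as the last step left them, time stands still between calls to the robot, and variables do not carry over. Pictures are saved under pics/ and viewed, at most 10 in all, crops included, and the job is handed in when it is done.

Besides the shell and the picture viewer there is one more tool, called after "Emit:" by a JSON object that holds its "method" and its "body", one argument or row to a line. jog_arm: Moves the arm, as the interface text tells. Its arguments: {"type":"object","properties":{"commands":{"type":"array","items":{"type":"object","properties":{"hand":{"type":"number"},"dx":{"type":"number"},"dy":{"type":"number"},"dz":{"type":"number"},"wx":{"type":"number"},"wy":{"type":"number"},"wz":{"type":"number"}}}},"grip_force":{"type":"number"}},"required":["commands"]}

```bash
mkdir -p pics; ls
python3 - <<'E'
from rig import manip
import cv2,numpy as np
np.set_printoptions(precision=4,suppress=True)
for n in("scene","top"):
    f=manip.grab_frame(n); cv2.imwrite(f"pics/{n}0.png",f[:,:,::-1]); c=manip.camera_info(n); print(n,c["fx"],c["fy"],c["cx"],c["cy"]);print(np.array(c["T"]))
s=manip.sense(); print(s)
E
```

```text
pics
scene 485.99130521608384 485.99130521608384 258.6912556046797 191.26194147436163
[[ 0.6816 -0.454   0.5739 -0.3057]
 [-0.7317 -0.4094  0.5451 -0.7953]
 [-0.0125 -0.7914 -0.6112  0.9576]
 [ 0.      0.      0.      1.    ]]
top 378.4666386988236 378.4666386988236 255.53028696990123 188.6878392399983
[[ 0.0023 -0.9879  0.1552  0.3625]
 [-1.     -0.0021  0.0012 -0.0099]
 [-0.0009 -0.1552 -0.9879  1.0874]
 [ 0.      0.      0.      1.    ]]
{'time': 0.1, 'joints': array([ 1.335 ,  0.1263, -0.0405,  1.4054, -0.    ,  1.5708]), 'dq': array([ 0.    , -0.0005,  0.0029,  0.0008,  0.0007, -0.0017]), 'joint_efforts': array([  0.0035, -43.6902,  35.3608,   0.0137,   0.0001,   0.    ]), 'eef_pos': array([0.1226, 0.5101, 0.2306]), 'tcp_rot': array([-0.3695, -3.1196,  0.0023]), 'contact_force': array([-0.2299,  0.3151, -0.6074]), 'ft_torque': array([-0.0175,  0.0597,  0.0264]), 'gripper_force': 0.0, 'opening': 0.08529199873089728}
```

View pics/scene0.png

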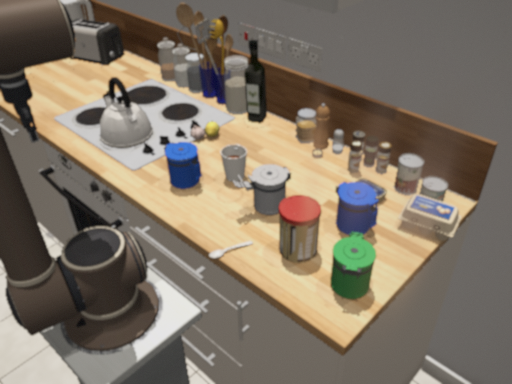

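View pics/top0.png

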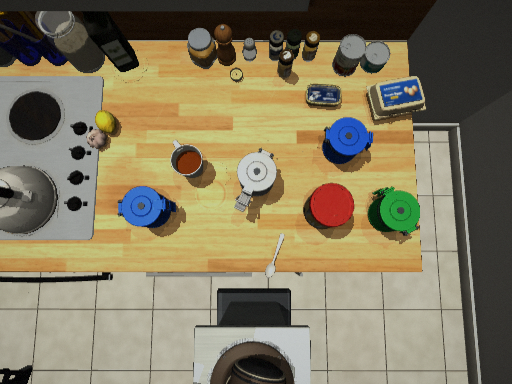

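The steel canister's lid is at top-view pixel (257,173) and its clasp points to (242,202). The mug is at (188,160), the tin at (331,205) and the spoon at (275,257). Next I'll measure the canister and zoom in.

```bash
cat > h.py <<'E'
import numpy as np,cv2
from rig import manip
np.set_printoptions(precision=4,suppress=True)
def ray(n,u,v):
    c=manip.camera_info(n);T=np.array(c["T"])
    return T[:3,3],T[:3,:3]@[(u-c["cx"])/c["fx"],(v-c["cy"])/c["fy"],1]
def onz(n,u,v,z):
    o,d=ray(n,u,v); return o+d*(z-o[2])/d[2]
def pix(n,p):
    c=manip.camera_info(n);T=np.array(c["T"]); q=T[:3,:3].T@(np.array(p)-T[:3,3])
    return np.array([q[0]/q[2]*c["fx"]+c["cx"],q[1]/q[2]*c["fy"]+c["cy"]])
E
python3 - <<'E'
from h import *
t=cv2.imread("pics/top0.png");s=cv2.imread("pics/scene0.png")
a=cv2.resize(t[145:220,215:290],(400,400),interpolation=cv2.INTER_CUBIC)
b=cv2.resize(s[155:225,230:300],(400,400),interpolation=cv2.INTER_CUBIC)
cv2.imwrite("pics/crop0.png",np.hstack([a,b]))
for n,p,z in(("lid",(257,172.5),.12),("clasp",(242,203),.12),("mug",(188,160),.1),("tin",(331,205),.15),("spoon",(275,257),0)):
    print(n,onz("top",*p,z))
print("scene lid",onz("scene",269,178,.12))
E
```

```text
lid [ 0.5573 -0.0124  0.12  ]
clasp [0.4772 0.026  0.12  ]
mug [0.5949 0.1721 0.1   ]
tin [ 0.4691 -0.1967  0.15  ]
spoon [ 0.338 -0.064  0.   ]
scene lid [ 0.5474 -0.0275  0.12  ]
```

View pics/crop0.png

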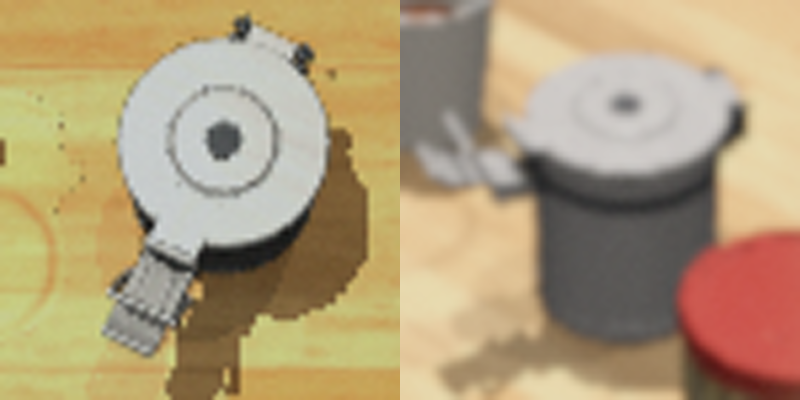

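```bash
cat >> h.py <<'E'
from scipy.spatial.transform import Rotation as R
def goto(r,z,t,C,az,off=0,R0=None,p0=None):
    """row (cm,deg) to bring TCP to canister-plane coords r (front of axis), z, tool tilted t inward"""
    s=manip.sense(); p0=s["eef_pos"]; R0=R.from_rotvec(s["tcp_rot"])
    f=np.array([np.cos(az),np.sin(az),0]); h=np.array([f[1],-f[0],0])   # hinge axis, tool y
    p=np.r_[C,0]+f*r+h*off+[0,0,z]
    zt=-f*np.sin(t)+np.array([0,0,-np.cos(t)]); x=np.cross(h,zt)
    R1=R.from_matrix(np.c_[x,h,zt])
    return R0.inv().apply(p-p0)*100, np.degrees((R0.inv()*R1).as_rotvec()), p
def plane(n,u,v,C,az):
    f=np.array([np.cos(az),np.sin(az)]); h=np.array([f[1],-f[0]])
    o,d=ray(n,u,v); k=h@(C-o[:2])/(h@d[:2]); q=o+k*d
    return (q[:2]-C)@f,q[2]
E
python3 - <<'E'
from h import *
u=lambda a,b:(215+a/5.3333,145+b/5.3333)
s=lambda a,b:(230+(a-400)/5.714,155+b/5.714)
C=onz("top",*u(223,142),.12)[:2]; L=onz("top",*u(173,255),.125)[:2]; H=onz("top",*u(273,42),.115)[:2]; T=onz("top",*u(132,340),.115)[:2]
print(C,onz("scene",*s(630,113),.12),[np.degrees(np.arctan2(*(a)[::-1])) for a in(L-C,T-C,T-H)],[np.linalg.norm(a-C) for a in(L,T,H)])
az=np.arctan2(*(T-H)[::-1])
for q in((430,165),(445,115),(470,155)): print(q,plane("scene",*s(*q),C,az))
print("pred scene bar lean.2/.4/.6, tips", [((pix("scene",np.r_[C+np.array([np.cos(az),np.sin(az)])*r,z])-[230,155])*5.714+[400,0]) for r,z in((.084,.132),(.091,.130),(.098,.126),(.108,.115),(.0635,.1255))])
print(goto(.15,.22,np.radians(35),C,az))
E
```

```text
[ 0.5596 -0.0119] [ 0.5618 -0.0194  0.12  ] [np.float64(157.00940213869774), np.float64(155.61787908504996), np.float64(155.19799086652586)] [np.float64(0.06146204371342069), np.float64(0.10617821260115091), np.float64(0.05714063890426456)]
(430, 165) (np.float64(0.10272218209446977), np.float64(0.11425328242792343))
(445, 115) (np.float64(0.09343066628348669), np.float64(0.14286744412464503))
(470, 155) (np.float64(0.08102854239726372), np.float64(0.1142270624466003))
pred scene bar lean.2/.4/.6, tips [array([463.3347, 128.1487]), array([450.4986, 134.5662]), array([437.8067, 144.1814]), array([420.1493, 166.2774]), array([501.4797, 129.1322])]
(array([-39.9765, -37.611 ,   1.1164]), array([  3.3678, -34.8751,  10.9642]), array([0.4234, 0.051 , 0.22  ]))
```

```bash
cat >> h.py <<'E'
C=np.array([.5602,-.0135]); az=np.radians(155.5)
E
python3 -c "
from h import *
print(goto(.14,.2,0,C,az))"
```

```text
(array([-41.0402, -38.0151,   3.1171]), array([-0.0838,  0.0099, 10.9905]), array([0.4328, 0.0446, 0.2   ]))
```

Emit:
{"method": "jog_arm", "body": {
  "commands": [
    {"dx":-41.04,"dy":-38.0,"dz":3.1,"wz":11,"hand":0},
    {"dx":-41.04,"dy":-38.0,"dz":3.1,"wz":11,"hand":0},
    {"dx":-41.04,"dy":-38.0,"dz":3.1,"wz":11,"hand":0},
    {"dx":-41.04,"dy":-38.0,"dz":3.1,"wz":11,"hand":0},
    {"dx":-41.04,"dy":-38.0,"dz":3.1,"wz":11,"hand":0},
    {"dx":-41.04,"dy":-38.0,"dz":3.1,"wz":11,"hand":0},
    {"dx":-41.04,"dy":-38.0,"dz":3.1,"wz":11,"hand":0},
    {"dx":-41.04,"dy":-38.0,"dz":3.1,"wz":11,"hand":0},
    {"dx":-41.04,"dy":-38.0,"dz":3.1,"wz":11,"hand":0},
    {"dx":-41.04,"dy":-38.0,"dz":3.1,"wz":11,"hand":0},
    {"dx":-41.04,"dy":-38.0,"dz":3.1,"wz":11,"hand":0},
    {"dx":-41.04,"dy":-38.0,"dz":3.1,"wz":11,"hand":0},
    {"dx":-41.04,"dy":-38.0,"dz":3.1,"wz":11,"hand":0},
    {"dx":-41.04,"dy":-38.0,"dz":3.1,"wz":11,"hand":0},
    {"dx":-41.04,"dy":-38.0,"dz":3.1,"wz":11,"hand":0},
    {"dx":-41.04,"dy":-38.0,"dz":3.1,"wz":11,"hand":0},
    {"dx":-41.04,"dy":-38.0,"dz":3.1,"wz":11,"hand":0},
    {"dx":-41.04,"dy":-38.0,"dz":3.1,"wz":11,"hand":0}
  ]
}}

```text
$.commands[0]: bad value
```

```bash
python3 -c "
from h import *
print(manip.sense()['joints'],manip.sense()['opening'])
print(goto(.135,.123,0,C,az))
f=manip.grab_frame('scene')[:,:,::-1]; t=manip.grab_frame('top')[:,:,::-1]
cv2.imwrite('pics/a.png',np.hstack([cv2.resize(t[130:230,190:290],(400,400),interpolation=2),cv2.resize(f[100:220,190:310],(400,400),interpolation=2)]))"
```

```text
[ 1.335   0.1263 -0.0405  1.4054 -0.      1.5708] 0.08529199873089728
(array([-41.5308, -38.0991,  10.8172]), array([-0.0838,  0.0099, 10.9905]), array([0.4374, 0.0425, 0.123 ]))
```

View pics/a.png

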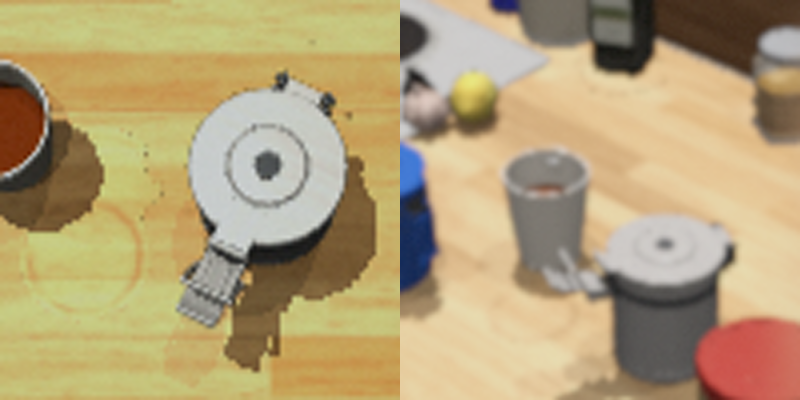

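The move was refused, so nothing has moved and the view is unchanged. I'll test a small row to see what is accepted.

Emit:
{"method": "jog_arm", "body": {
  "commands": [
    {"dx":-5,"dy":-5,"dz":0.4,"wx":0,"wy":0,"wz":1.5,"hand":0}
  ]
}}

```text
time: 0.3
eef_pos: [0.1477, 0.4706, 0.2273]
tcp_rot: [-0.404, -3.115, -0.0]
contact_force: [1.4, 0.5, 0.1]
opening: 0.0732
gripper_force: 0.0
```

Emit:
{"method": "jog_arm", "body": {
  "commands": [
    {"dx":-36.9,"dy":-32.05,"dz":2.7,"wx":0,"wy":0,"wz":9.5,"hand":0},
    {"dx":-36.9,"dy":-32.05,"dz":2.7,"wx":0,"wy":0,"wz":9.5,"hand":0},
    {"dx":-36.9,"dy":-32.05,"dz":2.7,"wx":0,"wy":0,"wz":9.5,"hand":0},
    {"dx":-36.9,"dy":-32.05,"dz":2.7,"wx":0,"wy":0,"wz":9.5,"hand":0},
    {"dx":-36.9,"dy":-32.05,"dz":2.7,"wx":0,"wy":0,"wz":9.5,"hand":0},
    {"dx":-36.9,"dy":-32.05,"dz":2.7,"wx":0,"wy":0,"wz":9.5,"hand":0},
    {"dx":-36.9,"dy":-32.05,"dz":2.7,"wx":0,"wy":0,"wz":9.5,"hand":0},
    {"dx":-36.9,"dy":-32.05,"dz":2.7,"wx":0,"wy":0,"wz":9.5,"hand":0},
    {"dx":-36.9,"dy":-32.05,"dz":2.7,"wx":0,"wy":0,"wz":9.5,"hand":0},
    {"dx":-36.9,"dy":-32.05,"dz":2.7,"wx":0,"wy":0,"wz":9.5,"hand":0},
    {"dx":-36.9,"dy":-32.05,"dz":2.7,"wx":0,"wy":0,"wz":9.5,"hand":0},
    {"dx":-36.9,"dy":-32.05,"dz":2.7,"wx":0,"wy":0,"wz":9.5,"hand":0}
  ]
}}

```text
time: 1.5
eef_pos: [0.4221, 0.062, 0.2011]
tcp_rot: [-0.671, -3.068, 0.0]
contact_force: [-0.8, -0.3, 0.5]
opening: -0.0002
gripper_force: 0.0
```

```bash
python3 -c "
from h import *
print(manip.sense()['joints'],manip.sense()['eef_pos'],manip.sense()['opening'])
print(goto(.14,.123,0,C,az))
f=manip.grab_frame('scene')[:,:,::-1]; t=manip.grab_frame('top')[:,:,::-1]
cv2.imwrite('pics/b.png',np.hstack([cv2.resize(t[130:230,190:290],(400,400),interpolation=2),cv2.resize(f[100:220,190:310],(400,400),interpolation=2)]))"
```

```text
[ 0.1456 -0.0572 -0.2957  1.3333  0.0004  0.576 ] [0.4221 0.062  0.2011] -0.0001663399075750542
(array([-1.7102, -1.135 ,  7.8097]), array([-0.0172, -0.0635, -0.1618]), array([0.4328, 0.0446, 0.123 ]))
```

View pics/b.png

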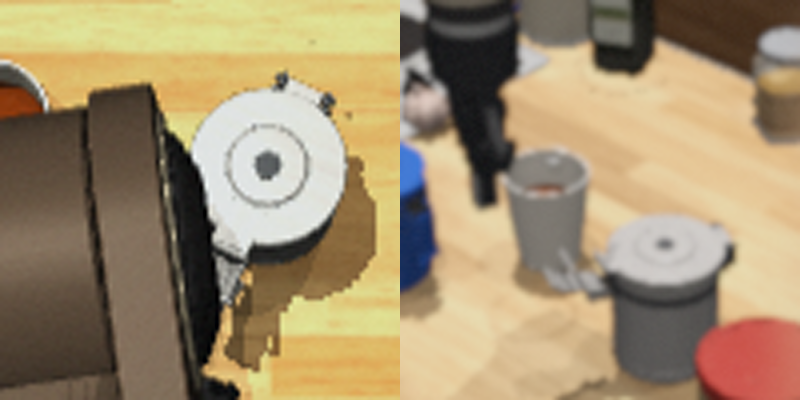

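Emit:
{"method": "jog_arm", "body": {
  "commands": [
    {"dx":-1.7,"dy":-1.15,"dz":4,"wx":0,"wy":0,"wz":0,"hand":0},
    {"dx":-1.7,"dy":-1.15,"dz":7.6,"wx":0,"wy":0,"wz":0,"hand":0},
    {"dx":-1.7,"dy":-1.15,"dz":7.6,"wx":0,"wy":0,"wz":0,"hand":0},
    {"dx":-2.7,"dy":-1.15,"dz":7.6,"wx":0,"wy":0,"wz":0,"hand":0},
    {"dx":-3.7,"dy":-1.15,"dz":7.6,"wx":0,"wy":0,"wz":0,"hand":0},
    {"dx":-4.7,"dy":-1.15,"dz":7.6,"wx":0,"wy":0,"wz":0,"hand":0},
    {"dx":-5.2,"dy":-1.15,"dz":7.6,"wx":0,"wy":0,"wz":0,"hand":0},
    {"dx":-5.2,"dy":-1.15,"dz":7.6,"wx":0,"wy":0,"wz":0,"hand":0}
  ]
}}

```text
time: 2.4
eef_pos: [0.4659, 0.0304, 0.1261]
tcp_rot: [0.668, 3.069, 0.001]
contact_force: [-0.8, 0.3, 1.0]
opening: -0.0002
gripper_force: 0.0
```

```bash
python3 -c "
from h import *
print(goto(.08,.125,0,C,az))
f=manip.grab_frame('scene')[:,:,::-1]
cv2.imwrite('pics/c.png',cv2.resize(f[130:220,210:300],(500,500),interpolation=2))"
```

```text
(array([-2.4007, -0.0874,  0.1118]), array([ 0.0324,  0.0568, -0.0456]), array([0.4874, 0.0197, 0.125 ]))
```

View pics/c.png

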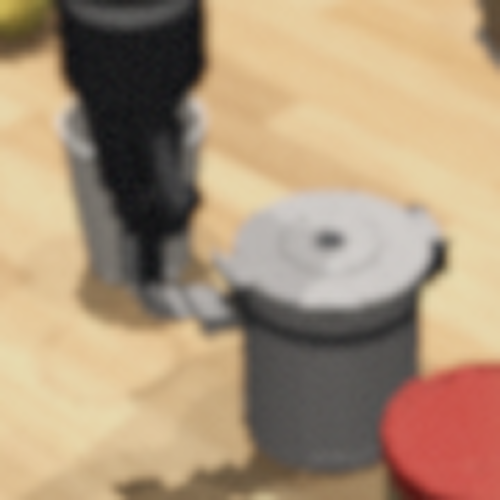

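The shut fingertips stand just outside the loop, above the thumb end of the lever at about (155,290). I'll push them inward.

Emit:
{"method": "jog_arm", "body": {
  "commands": [
    {"dx":-0.6,"dy":-0.1,"dz":0.1,"wx":0,"wy":0,"wz":0,"hand":0},
    {"dx":-1.2,"dy":-0.1,"dz":0.1,"wx":0,"wy":0,"wz":0,"hand":0},
    {"dx":-1.8,"dy":-0.1,"dz":0.1,"wx":0,"wy":0,"wz":0,"hand":0},
    {"dx":-2.4,"dy":-0.1,"dz":0.1,"wx":0,"wy":0,"wz":0,"hand":0},
    {"dx":-2.8,"dy":-0.1,"dz":0.1,"wx":0,"wy":0,"wz":0,"hand":0},
    {"dx":-2.8,"dy":-0.1,"dz":0.1,"wx":0,"wy":0,"wz":0,"hand":0},
    {"dx":-2.8,"dy":-0.1,"dz":0.1,"wx":0,"wy":0,"wz":0,"hand":0}
  ]
}}

```text
time: 3.15
eef_pos: [0.4897, 0.0182, 0.1244]
tcp_rot: [-0.667, -3.07, 0.0]
contact_force: [-0.8, -1.3, -0.3]
opening: 0.0001
gripper_force: 0.0
```

```bash
python3 -c "
from h import *
print(goto(.08,.125,0,C,az)[0])
f=manip.grab_frame('scene')[:,:,::-1]
cv2.imwrite('pics/d.png',cv2.resize(f[130:220,210:300],(500,500),interpolation=2))"
```

```text
[ 0.2695  0.0435 -0.0638]
```

View pics/d.png

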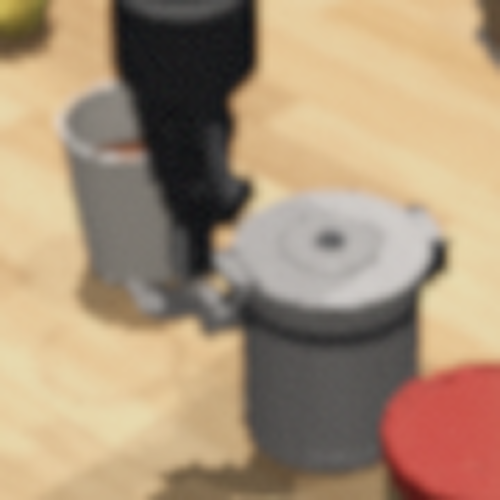

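The loop looks to have gone over the lip, with its wire at about (235,258). I'll back off and check.

Emit:
{"method": "jog_arm", "body": {
  "commands": [
    {"dx":3,"dy":0,"dz":-1,"wx":0,"wy":0,"wz":0,"hand":0},
    {"dx":7,"dy":0,"dz":-3,"wx":0,"wy":0,"wz":0,"hand":0},
    {"dx":8,"dy":0,"dz":-6,"wx":0,"wy":0,"wz":0,"hand":0},
    {"dx":8,"dy":0,"dz":-6,"wx":0,"wy":0,"wz":0,"hand":0}
  ]
}}

```text
time: 3.6
eef_pos: [0.4171, 0.0522, 0.1882]
tcp_rot: [0.663, 3.065, 0.003]
contact_force: [0.4, 0.1, 0.2]
opening: -0.0001
gripper_force: 0.0
```

```bash
python3 -c "
from h import *
s=manip.sense();print(s['eef_pos'])
print(goto(.13,.16,np.radians(40),C,az))
f=manip.grab_frame('scene')[:,:,::-1];t=manip.grab_frame('top')[:,:,::-1]
cv2.imwrite('pics/e.png',np.hstack([cv2.resize(t[150:220,215:285],(400,400),interpolation=2),cv2.resize(f[160:210,230:280],(400,400),interpolation=2)]))"
```

```text
[0.4171 0.0522 0.1882]
(array([-2.7333, -0.0533,  2.831 ]), array([  0.1994, -39.7229,   0.0115]), array([0.4419, 0.0404, 0.16  ]))
```

View pics/e.png

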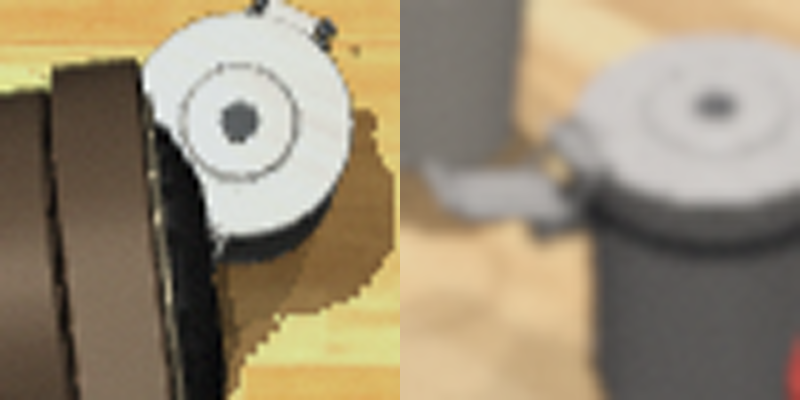

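The loop now lies on the lid, and the lever is still raised with its tip at about (435,175). Next I'll tilt the tool about 40° inward for the lever push.

Emit:
{"method": "jog_arm", "body": {
  "commands": [
    {"dx":-1,"dy":0,"dz":0,"wx":0,"wy":-8.5,"wz":0,"hand":0},
    {"dx":-1.5,"dy":0,"dz":1,"wx":0,"wy":-17,"wz":0,"hand":0},
    {"dx":-2,"dy":0,"dz":1.5,"wx":0,"wy":-25,"wz":0,"hand":0},
    {"dx":-2.7,"dy":0,"dz":2.8,"wx":0,"wy":-33,"wz":0,"hand":0},
    {"dx":-2.7,"dy":0,"dz":2.8,"wx":0,"wy":-40,"wz":0,"hand":0},
    {"dx":-2.7,"dy":0,"dz":2.8,"wx":0,"wy":-40,"wz":0,"hand":0},
    {"dx":-2.7,"dy":0,"dz":2.8,"wx":0,"wy":-40,"wz":0,"hand":0}
  ]
}}

```text
time: 4.4
eef_pos: [0.4411, 0.0405, 0.1559]
tcp_rot: [0.52, 2.4, -0.189]
contact_force: [0.2, -0.9, 0.4]
opening: -0.0
gripper_force: 0.0
```

```bash
python3 -c "
from h import *
s=manip.sense();print(s['eef_pos'],s['joints'])
for r,z in((100,135),(98,118),(102,100.5),(102.3,89.6),(99.2,78),(94,69),(87,62),(80,58)):
    a=goto(r/1e3,z/1e3,np.radians(40),C,az);print(r,z,a[0],a[1])"
```

```text
[0.4411 0.0405 0.1559] [ 0.4167 -0.4307 -0.8569  0.6382 -0.4994  0.7113]
100 135 [-1.0216  0.0226  3.5711] [ 0.0086 -0.1468  0.066 ]
98 118 [-0.0858  0.0235  5.0044] [ 0.0086 -0.1468  0.066 ]
102 100.5 [1.3428 0.025  6.0915] [ 0.0086 -0.1468  0.066 ]
102.3 89.6 [2.0643 0.0257 6.909 ] [ 0.0086 -0.1468  0.066 ]
99.2 78 [2.5697 0.0261 7.9982] [ 0.0086 -0.1468  0.066 ]
94 69 [2.7472 0.0261 9.0224] [ 0.0086 -0.1468  0.066 ]
87 62 [ 2.6584  0.0259 10.0083] [ 0.0086 -0.1468  0.066 ]
80 58 [ 2.3773  0.0255 10.764 ] [ 0.0086 -0.1468  0.066 ]
```

Emit:
{"method": "jog_arm", "body": {
  "commands": [
    {"dx":-1,"dy":0,"dz":3.5,"wx":0,"wy":0,"wz":0,"hand":0},
    {"dx":-0.1,"dy":0,"dz":5,"wx":0,"wy":0,"wz":0,"hand":0},
    {"dx":0.6,"dy":0,"dz":5.5,"wx":0,"wy":0,"wz":0,"hand":0},
    {"dx":1.3,"dy":0,"dz":6.1,"wx":0,"wy":0,"wz":0,"hand":0},
    {"dx":1.7,"dy":0,"dz":6.5,"wx":0,"wy":0,"wz":0,"hand":0},
    {"dx":2.05,"dy":0,"dz":6.9,"wx":0,"wy":0,"wz":0,"hand":0},
    {"dx":2.05,"dy":0,"dz":6.9,"wx":0,"wy":0,"wz":0,"hand":0}
  ]
}}

```text
time: 5.1
eef_pos: [0.4676, 0.0285, 0.0904]
tcp_rot: [0.52, 2.397, -0.189]
contact_force: [0.4, -0.4, 0.2]
opening: -0.0001
gripper_force: 0.2
```

```bash
python3 -c "
from h import *
print(goto(.094,.069,np.radians(40),C,az)[0],goto(.080,.058,np.radians(40),C,az)[0])
f=manip.grab_frame('scene')[:,:,::-1]
cv2.imwrite('pics/g.png',cv2.resize(f[150:220,220:290],(500,500),interpolation=2))"
```

```text
[0.7859 0.0137 2.1294] [0.4205 0.0132 3.8719]
```

View pics/g.png

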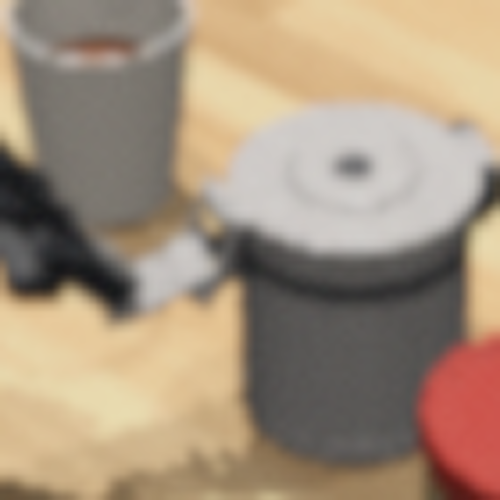

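The lever is going down, with its tip at about (130,290), and the loop is still on the lid behind the lip at about (215,195). I'll continue through dead centre.

Emit:
{"method": "jog_arm", "body": {
  "commands": [
    {"dx":0.3,"dy":0,"dz":0.6,"wx":0,"wy":0,"wz":0,"hand":0},
    {"dx":0.6,"dy":0,"dz":1.2,"wx":0,"wy":0,"wz":0,"hand":0},
    {"dx":0.7,"dy":0,"dz":1.7,"wx":0,"wy":0,"wz":0,"hand":0},
    {"dx":0.8,"dy":0,"dz":2.1,"wx":0,"wy":0,"wz":0,"hand":0},
    {"dx":0.75,"dy":0,"dz":2.6,"wx":0,"wy":0,"wz":0,"hand":0},
    {"dx":0.7,"dy":0,"dz":3.1,"wx":0,"wy":0,"wz":0,"hand":0},
    {"dx":0.6,"dy":0,"dz":3.5,"wx":0,"wy":0,"wz":0,"hand":0},
    {"dx":0.4,"dy":0,"dz":3.9,"wx":0,"wy":0,"wz":0,"hand":0},
    {"dx":0.4,"dy":0,"dz":3.9,"wx":0,"wy":0,"wz":0,"hand":0}
  ]
}}

```text
time: 6.05
eef_pos: [0.4876, 0.0188, 0.0574]
tcp_rot: [0.521, 2.398, -0.19]
contact_force: [0.3, 0.5, 0.7]
opening: 0.0002
gripper_force: 0.0
```

```bash
python3 -c "
from h import *
s=manip.sense();print(s['contact_force'],goto(.080,.058,np.radians(40),C,az)[0])
f=manip.grab_frame('scene')[:,:,::-1]
cv2.imwrite('pics/i.png',cv2.resize(f[150:220,220:290],(500,500),interpolation=2))"
```

```text
[0.2628 0.4801 0.6738] [-0.0004  0.0757 -0.0833]
```

View pics/i.png

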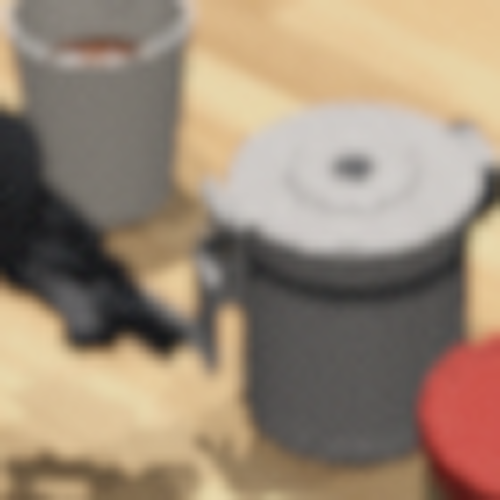

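The lever hangs straight down along the canister's front, from (215,245) to (210,370), and the fingers no longer touch it. I'll give it a small inward nudge by force to confirm it is home.

Emit:
{"method": "jog_arm", "body": {
  "commands": [
    {"dx":-0.15,"dy":0,"dz":0.13,"wx":0,"wy":0,"wz":0,"hand":0},
    {"dx":-0.3,"dy":0,"dz":0.25,"wx":0,"wy":0,"wz":0,"hand":0},
    {"dx":-0.38,"dy":0,"dz":0.32,"wx":0,"wy":0,"wz":0,"hand":0},
    {"dx":-0.38,"dy":0,"dz":0.32,"wx":0,"wy":0,"wz":0,"hand":0}
  ]
}}

```text
time: 6.5
eef_pos: [0.4923, 0.0171, 0.0581]
tcp_rot: [0.521, 2.397, -0.189]
contact_force: [0.4, 0.0, 1.2]
opening: -0.0001
gripper_force: 0.0
```

Emit:
{"method": "jog_arm", "body": {
  "commands": [
    {"dx":-0.15,"dy":0,"dz":0.13,"wx":0,"wy":0,"wz":0,"hand":0},
    {"dx":-0.3,"dy":0,"dz":0.25,"wx":0,"wy":0,"wz":0,"hand":0},
    {"dx":-0.3,"dy":0,"dz":0.25,"wx":0,"wy":0,"wz":0,"hand":0}
  ]
}}

```text
time: 6.8
eef_pos: [0.4951, 0.0157, 0.0576]
tcp_rot: [0.52, 2.398, -0.189]
contact_force: [-7.1, 3.9, 5.7]
opening: 0.0
gripper_force: 3.9
```

The contact is firm, at about 8 N, so the lever is against its stop. I'll withdraw straight back.

Emit:
{"method": "jog_arm", "body": {
  "commands": [
    {"dx":0.3,"dy":0,"dz":-1,"wx":0,"wy":0,"wz":0,"hand":0},
    {"dx":0.3,"dy":0,"dz":-4,"wx":0,"wy":0,"wz":0,"hand":0},
    {"dx":0.3,"dy":0,"dz":-8,"wx":0,"wy":0,"wz":0,"hand":0},
    {"dx":0.3,"dy":0,"dz":-12,"wx":0,"wy":0,"wz":0,"hand":0},
    {"dx":0.3,"dy":0,"dz":-15,"wx":0,"wy":0,"wz":0,"hand":0},
    {"dx":0.3,"dy":0,"dz":-15,"wx":0,"wy":0,"wz":0,"hand":0},
    {"dx":0.3,"dy":0,"dz":-15,"wx":0,"wy":0,"wz":0,"hand":0}
  ]
}}

```text
time: 7.5
eef_pos: [0.4062, 0.0571, 0.1715]
tcp_rot: [0.519, 2.396, -0.187]
contact_force: [-0.0, 0.2, -0.3]
opening: -0.0002
gripper_force: 0.0
```

```bash
python3 -c "
from h import *
f=manip.grab_frame('scene')[:,:,::-1].astype(int); i=cv2.imread('pics/scene0.png').astype(int)
d=abs(f-i).max(2)[160:215,240:300]>40
ys,xs=np.nonzero(d); print(len(xs))
for r in d[::2]: print(''.join('#' if k else '.' for k in r))
F=np.array([np.cos(az),np.sin(az)])
print([pix('scene',np.r_[C+F*r,z])-[240,160] for r,z in((.062,.094),(.066,.046),(.062+.014,.050),(.057,.122))])
g=cv2.cvtColor(f.astype(np.uint8),cv2.COLOR_BGR2GRAY)
print(g[186:212:2,248:268])
"
```

```text
145
............................................................
............................................................
............................................................
............................................................
............................................................
............................................................
............................................................
..................................................#.........
..................................................#.........
#...........................................................
###.........................................................
#########...................................................
###########..................................#..............
####...#.....................................#..............
.....#####..................................................
........######..............................................
........######..............................................
........####...............................................
[... 1126 characters left out ...]
  87  89
   87  89]
 [106  86 108 153 181 173 135  90  74  78  80  84  85  88  86  88  88  90
   89  90]
 [126 100 107 145 173 167 128  88  74  79  81  81  85  85  85  86  87  89
   89  89]
 [163 128 120 149 173 165 129  88  75  78  80  83  84  86  87  87  88  87
   89  89]
 [190 177 172 183 188 175 138  92  76  78  81  83  85  86  85  87  87  89
   89  88]
 [197 196 198 196 191 177 144  99  78  79  82  83  84  86  87  86  88  86
   88  87]
 [193 192 189 184 179 165 131  89  75  77  82  82  85  87  87  86  88  87
   88  87]
 [187 180 176 175 174 164 135  97  79  78  81  84  85  86  85  85  87  87
   88  87]
 [181 170 164 159 158 164 157 125  97  85  86  86  88  87  88  89  89  87
   88  88]]
```

```bash
python3 -c "
from rig import manip
print(manip.job_done())"
```

```text
the job is handed in; nothing more can be done
None
```

I handed the job in at about 7.6 s with the loop over the lip and the lever down and firm against its stop; the seal compression and exact bar position weren't measured, and no verdict was returned.

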